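Lay the camera bracket down over the stop

TASK

With your fingers, push the foot of the yellow camera bracket along its fixture until the bracket stands up against the dark stop bar; then tip it backwards over the stop and let it down gently, keeping a finger in front of it as it goes instead of letting it drop, until it lies with its back on the stop and the black padded rest. Only push and support it: do not pinch or lift it, and leave everything else on the bench where it is.

Things in the scene. Friction and masses are not known exactly. Their poses are not given: they have to be found in the camera images.
- bracket: Yellow L-shaped bracket, loose, about 0.25 kg, standing on its foot: upright plate 64 wide, 150 tall, 7 thick (x -7 to 0), foot 65 long (x 0 to -65), 12 thick; two slanting braces between them, up to 50 high. Origin: middle of the heel edge, where the plate's flat back meets the underside. x points out of the plate's back (the way it is tipped), y along the width, z up the plate.
- bracket_top (a point): Middle of the upper back edge of the bracket's plate (bracket x 0, y 0, z 150 mm).
- bracket_mid (a point): Close to the bracket's centre of mass (bracket x -15, y 0, z 50 mm); on its heel the bracket overbalances at about 0.3 rad. Pushed high up it tips; pushed at the foot's end, less than 20 mm above its underside, it slides.
- fixture: Fixed laying-down fixture in front of the standing bracket's back: aluminium base plate 90 x 80 x 6 mm (x 0 to 90) with a stop bar at its near end and a rest bar at its far end. Origin: at bench height under the middle of the stop's face that looks at the bracket (its -x face). x points from the stop to the rest, the way the bracket is tipped; z up. The bracket stands on the bench.
- fixture_stop (a point): Middle of the top of the dark steel stop bar: 84 mm wide in y, x 0 to 12, its top 14 mm above the bench.
- fixture_rest (a point): Middle of the top of the rest bar's black rubber pad: 80 mm wide in y, x 72 to 88, top 34 mm above the bench. The laid bracket rests with its back on the stop's top and this pad, about 1.3 rad from upright; the plate's top end reaches 20 to 45 mm past the rest, about 45 mm above the bench, with room under and beyond it.
- flux_bottle: Bystander, loose: white dispensing bottle with red nozzle, 44 x 44 x 140 mm; origin: middle of its underside.
- camera_back_09: Bystander, loose: white camera back shell, 112 x 125 x 44 (with its leads) mm; origin: middle of its underside.
- spray_can: Bystander, loose: orange aerosol can with yellow cap, the one on the near side of the tape roll, 56 x 59 x 199 mm; origin: middle of its underside.
Things that resemble listed ones, but are neither listed nor needed, are in the scene too. What is shaped like the bracket but turquoise or white is not meant.

How it is judged:
By the outcome, as a careful person would: the job done as asked, in the order asked, and still so for the second after the job is handed in, with the robot touching nothing.
It also fails if it takes over 64 s, if anything falls off the work surface, if the arm or the gripper's body presses on something with over 40 N, if the wrist force passes 120 N, or if a joint passes its speed limit or range.

ROBOT

A 6-joint arm with a two-finger parallel gripper is mounted at the origin on a cart in front of the work surface, level with it; the furniture and walls round the work are solid. World frame = base frame: x ahead of the robot, y to its left, z up, the work surface at z = 0. Lengths are in mm, angles in rad, forces in N, time in s.
With the tool pointing down it reaches from about 350 to 775 mm from the base axis. Payload 7.3 kg.
Tool frame: the origin (TCP) lies at the very end of the fingers, on their centre line; the grasp point (between the pads) lies grip_point_offset behind it (grip_point_offset is the distance from the TCP to the grasp point, in mm); x points along the fingers, z is the direction in which the jaws open and shut, and the axes are right-handed (so a half turn about x gives the same grasp; the last joint's range is limited). The gripper opens to 92 mm and grips with 3 to 60 N. Pads are 19 mm wide; open, the fingers measure 130 mm over their backs; the gripper's body (75 mm by 190 mm) begins 47 mm behind the grasp point.
Start: joints at [1.044, 0.342, 1.524, -0, 1.275, -0.146], TCP at [195.11, 487.419, 226.741] pointing down, gripper open.
Joint ranges: [-2.53, 2.53], [-0.77, 2.02], [0.04, 2.7], [-1, 4.14], [0.28, 2.66], [-3.11, 3.11]. Speed limits (rad/s): [2.57, 2.57, 3.14, 3.14, 3.14, 3.14].

INTERFACE

Orientations are given as [roll, pitch, yaw] about the fixed x, y, z axes, in that order (R = Rz(yaw) Ry(pitch) Rx(roll)).
In Python, from plant import * gives the robot as it stands.
- The arm moves only by the tool send_rows, never from a script. Its argument "series" is text: rows parted by semicolons, each of 5 numbers parted by spaces: the gripper's target within -1 to 1 (fully open at 1, half-way at 0, shut at -1), then the shift along the tool's x, y, z in units of 30 mm (1.0 is 30 mm), then the turn about the tool's x in units of 5 degrees (1.0 is 5 degrees). A call has 1 to 8 rows; each row is the pose to reach, as a shift and turn from the pose commanded when the call began, along the tool's axes at that moment; what a row does not reach only later rows make up. A row lasts 1/8 s, in which the tool goes at most 62.5 mm and 10.7 degrees, less where a joint would pass 70% of its speed; a pose out of reach is approached as far as the arm can. A call with a gripper value outside its range is refused whole. The fingers move at their own pace and stop on an object; the grip force is fixed at half the most. Time passes only in rows, so rows that repeat a pose let the fingers close. It gives the time, the measured TCP pose, the force and the opening at its end, in the units of the state.
- get_obs(): the state, without advancing time (a new reading comes with each control period).
- capture(name): name is "scene" or "top" or "wrist"; returns a dict with "pixels" (384x512x3 uint8, red, green, blue), "mtx" (3x3 intrinsics, pixels), "R" (3x3) and "t" (3): a world point X has camera coordinates R X + t. Camera axes: x right, y down, z forward; pixel columns grow to the right and rows downward; lengths in mm; the calibration is good to about 2 mm. A picture is of the moment at which its call begins. There is no depth.
- close_job(): hands the job in, once; it reports no verdict.
Trained networks look in a picture, given as the dict that the camera call returned (one of the last four; its "shot" number tells which), for a name from the list of things; names that differ only in an ending like _2 or _b are one class to them, and where a whole thing is asked for, a point or a joint stands for the part that bears it (a point fixed in the world has none). Each returns a list of dicts, best first, with "score" (0 to 1); they miss things now and then, are a little off and sometimes report something else, mostly with a low value. They report only what shows in the picture. A call takes as long as a camera call. They do not tell look-alikes from the thing itself.
- cut_out(picture, thing): "pixels" (384x512 bool, what is visible of it).
- place_of(picture, thing): "point" ([x, y, z] in mm, in world coordinates, good to about 4 mm: a listed point, or the origin of a listed thing).
The state is a dict: "time": time; "joint_positions": joint angles; "dq": joint speeds; "tau": joint torques, N m; "tool_pos": TCP position; "tcp_rot": TCP orientation; "contact_force": force on the tool from outside, world axes, zero at the start; "moment": the same for the moment, N m; "grip_width": finger opening in mm.
Only numpy, scipy, OpenCV 4.12 (cv2) and the standard library are available. Lean on these libraries where they do the work, as an engineer would, in place of code of your own. Each camera call takes 0.05 s, during which the arm holds its last target.

## Working session

There is one attempt and no reset: what is moved stays moved. The work goes in short steps, Python scripts to look and compute and a tool call to move; the robot and the scene stay as the last step left them, time stands still between calls to the robot, and variables do not carry over. Pictures are saved under pics/ and viewed, and the job is handed in when it is done.

Besides the shell and the picture viewer there is one more tool, called after "Call:" as name(argument=value, ...) on one line, values as JSON. send_rows: Moves the arm, as the interface text tells. Its arguments: {"type":"object","properties":{"series":{"type":"string"}},"required":["series"]}

```bash
ls; mkdir -p pics
python3 - <<'E'
from plant import *
import cv2,numpy as np
o=get_obs(); print({k:np.round(v,3).tolist() for k,v in o.items()})
for n in ["scene","top","wrist"]:
    p=capture(n); cv2.imwrite(f"pics/{n}0.png",p["pixels"][:,:,::-1])
    print(n,np.round(p["mtx"],1).tolist(),np.round(-p["R"].T@p["t"]).tolist())
    for t in ["bracket","bracket_top","bracket_mid","fixture","fixture_stop","fixture_rest","flux_bottle","camera_back_09","spray_can"]:
        print(t,[(np.round(r["point"]).tolist(),round(r["score"],2)) for r in place_of(p,t)][:3])
print(get_obs()["time"])
E
```

```text
pics
{'time': 0.0, 'joint_positions': [1.044, 0.343, 1.525, -0.0, 1.275, -0.146], 'dq': [0.0, 0.002, 0.001, -0.001, 0.001, 0.0], 'tau': [-0.002, -43.123, -24.422, 0.071, 0.056, -0.0], 'tool_pos': [194.866, 487.027, 226.016], 'tcp_rot': [3.0, 1.569, -2.094], 'contact_force': [0.009, 0.47, -0.07], 'moment': [-0.003, -0.039, 0.001], 'grip_width': 91.676}
scene [[421.4, 0.0, 258.1], [0.0, 421.4, 188.9], [0.0, 0.0, 1.0]] [-613.0, 987.0, 864.0]
bracket [([346.0, 58.0, 1.0], 0.95), ([335.0, -74.0, 2.0], 0.78), ([475.0, -68.0, -3.0], 0.7)]
bracket_top [([351.0, 55.0, 151.0], 0.78), ([475.0, -68.0, 154.0], 0.72), ([331.0, -78.0, 148.0], 0.57)]
bracket_mid [([340.0, -88.0, 49.0], 0.98), ([353.0, 43.0, 50.0], 0.65), ([474.0, -52.0, -1.0], 0.62)]
fixture []
fixture_stop [([479.0, -38.0, 14.0], 0.46)]
fixture_rest [([502.0, 31.0, 35.0], 0.62)]
flux_bottle [([422.0, 388.0, 0.0], 0.83)]
camera_back_09 [([438.0, -362.0, -1.0], 0.49)]
spray_can [([525.0, 430.0, -2.0], 0.94)]
top [[481.8, 0.0, 249.4], [0.0, 481.8, 194.4], [0.0, 0.0, 1.0]] [111.0, 13.0, 1825.0]
bracket [([350.0, 60.0, 2.0], 0.85), ([332.0, -76.0, 4.0], 0.83), ([475.0, -70.0, 6.0], 0.76)]
bracket_top [([479.0, -70.0, 150.0], 0.83), ([334.0, -73.0, 149.0], 0.8), ([350.0, 60.0, 150.0], 0.67)]
bracket_mid [([340.0, -87.0, 48.0], 0.83), ([475.0, -85.0, 51.0], 0.77)]
fixture [([475.0, -49.0, 1.0], 0.73)]
fixture_stop [([480.0, -44.0, 14.0], 0.8)]
fixture_rest [([503.0, 26.0, 34.0], 0.7)]
flux_bottle [([479.0, -67.0, 150.0], 0.65), ([422.0, 389.0, 0.0], 0.44)]
camera_back_09 [([440.0, -358.0, 2.0], 0.8)]
spray_can [([523.0, 427.0, 1.0], 0.69), ([439.0, -359.0, 2.0], 0.67)]
wrist [[287.3, 0.0, 254.9], [0.0, 287.3, 194.2], [0.0, 0.0, 1.0]] [124.0, 516.0, 385.0]
bracket []
bracket_top []
bracket_mid []
fixture []
fixture_stop []
fixture_rest []
flux_bottle [([423.0, 385.0, -1.0], 0.52)]
camera_back_09 []
spray_can []
1.5
```

View pics/scene0.png

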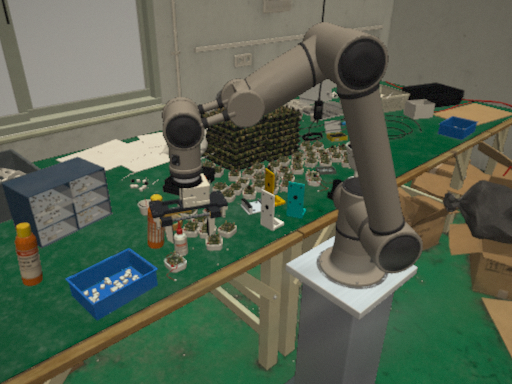

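View pics/top0.png

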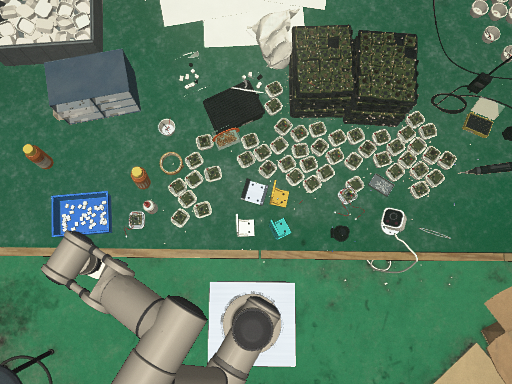

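Run:
```python
import cv2
a=cv2.imread("pics/top0.png")[165:250,220:320]; b=cv2.imread("pics/scene0.png")[150:240,220:330]
cv2.imwrite("pics/tz.png",cv2.resize(a,None,fx=7,fy=7,interpolation=cv2.INTER_CUBIC))
cv2.imwrite("pics/sz.png",cv2.resize(b,None,fx=6,fy=6,interpolation=cv2.INTER_CUBIC))
```

```text
(no output)
```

View pics/tz.png

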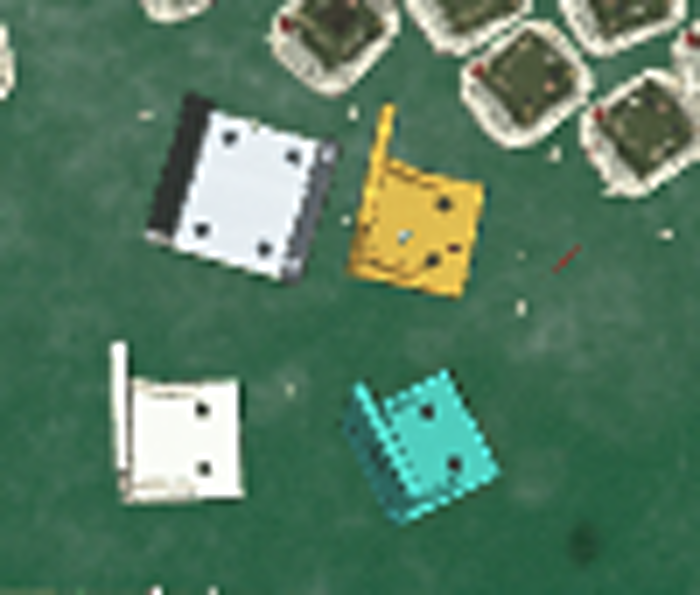

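View pics/sz.png

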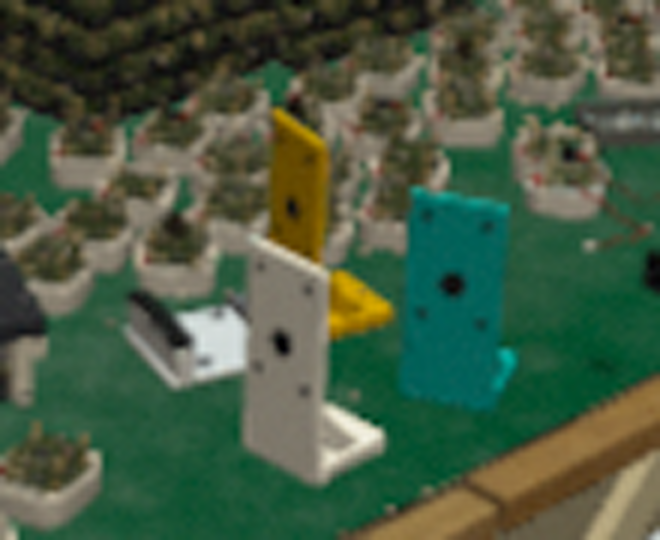

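```bash
cat > h.py <<'E'
from plant import *
import cv2,numpy as np
from scipy.spatial.transform import Rotation as Rn
def rot(o): return Rn.from_euler('xyz',o["tcp_rot"]).as_matrix()
def proj(p,X):
    c=p["R"]@np.asarray(X,float)+p["t"]; u=p["mtx"]@c; return u[:2]/u[2]
def ray(p,uv,z):
    d=p["R"].T@np.linalg.inv(p["mtx"])@[uv[0],uv[1],1]; c=-p["R"].T@p["t"]
    return c+d*(z-c[2])/d[2]
def units(target,o=None):
    o=o or get_obs(); return rot(o).T@(np.asarray(target)-o["tool_pos"])/30
def turn(yawz,o=None):
    # turn about tool x (units 5deg) so that tool z points along world yaw yawz mod 180
    o=o or get_obs(); z=rot(o)[:,2]; y=rot(o)[:,1]; t=np.array([np.cos(yawz),np.sin(yawz),0])
    a=np.degrees(np.arctan2(-t@y,t@z)); return [a/5,(a+180)/5,(a-180)/5]
E
python3 - <<'E'
from h import *
import plant
print([n for n in dir(plant) if not n.startswith('__')]); print(getattr(plant,'grip_point_offset',None))
o=get_obs(); print(rot(o).round(3))
p=capture("top"); s=capture("scene")
f=lambda x,y,z: print((x,y,z),ray(p,(x/7+220-0.5+.07,y/7+165-.43),z).round(1))
print("fixture stop/rest")
for q in [(338,140,14),(300,280,14),(190,95,34),(150,235,34),(208,98,34),(174,240,34)]: f(*q)
print("bracket top back edge, foot end corners")
for q in [(380,105,150),(347,270,150),(395,105,150),(485,185,12),(463,298,12)]: f(*q)
print("white, turq")
for q in [(112,342,150),(120,500,150),(360,385,150),(400,522,150),(445,370,12),(498,470,12)]: f(*q)
print("pots")
for q in [(330,90,40),(515,145,40),(465,80,40),(630,190,40),(585,135,40),(400,30,40)]: f(*q)
E
```

```text
['Unreachable', 'capture', 'close_job', 'cut_out', 'get_obs', 'grip_point_offset', 'place_of']
18.8
[[ 0.    -0.928  0.372]
 [ 0.     0.372  0.928]
 [-1.    -0.     0.   ]]
fixture stop/rest
(338, 140, 14) [518.2 -58.2  14. ]
(300, 280, 14) [439.7 -37.8  14. ]
(190, 95, 34) [537.9  23.4  34. ]
(150, 235, 34) [459.9  44.1  34. ]
(208, 98, 34) [536.3  13.6  34. ]
(174, 240, 34) [457.3  31.1  34. ]
bracket top back edge, foot end corners
(380, 105, 150) [506.2 -74.2 150. ]
(347, 270, 150) [420.5 -57.6 150. ]
(395, 105, 150) [506.3 -81.8 150. ]
(485, 185, 12) [ 494.3 -139.1   12. ]
(463, 298, 12) [ 431.2 -126.8   12. ]
white, turq
(112, 342, 150) [382.3  60.3 150. ]
(120, 500, 150) [302.7  55.  150. ]
(360, 385, 150) [361.9 -64.3 150. ]
(400, 522, 150) [293.4 -84.4 150. ]
(445, 370, 12) [ 391.3 -116.9   12. ]
(498, 470, 12) [ 337.1 -145.3   12. ]
pots
(330, 90, 40) [540.2 -52.7  40. ]
(515, 145, 40) [ 510.7 -153.1   40. ]
(465, 80, 40) [ 546.6 -126.2   40. ]
(630, 190, 40) [ 486.5 -215.1   40. ]
(585, 135, 40) [ 516.7 -191.1   40. ]
(400, 30, 40) [574.3 -90.8  40. ]
```

Run:
```python
from h import *
o=get_obs(); w=capture("wrist"); R=rot(o)
c=-w["R"].T@w["t"]; print("cam in tool",R.T@(c-o["tool_pos"]), "axis in tool",R.T@w["R"].T[:,2])
a=cv2.imread("pics/scene0.png")[80:260,120:270]
cv2.imwrite("pics/gz.png",cv2.resize(a,None,fx=4,fy=4,interpolation=cv2.INTER_CUBIC))
```

```text
cam in tool [-157.78610431   76.80662301   -0.31540867] axis in tool [ 9.57510828e-01 -2.88397320e-01  2.08138007e-05]
```

View pics/gz.png

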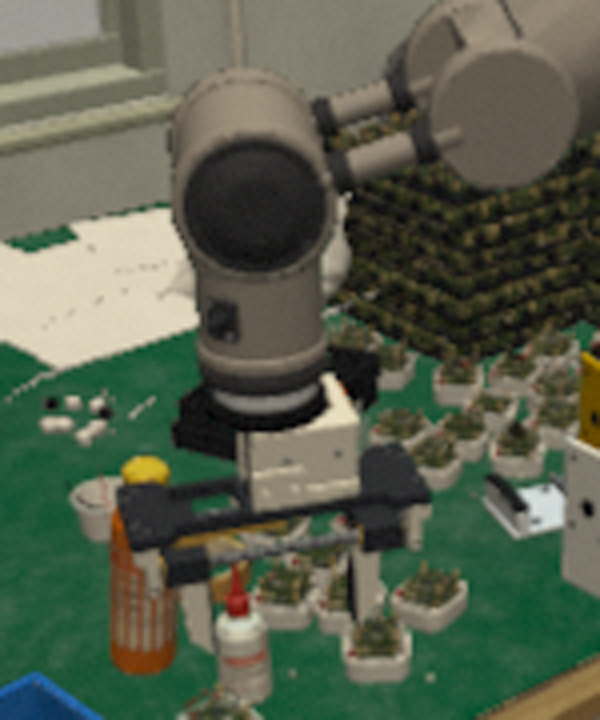

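View pics/wrist0.png

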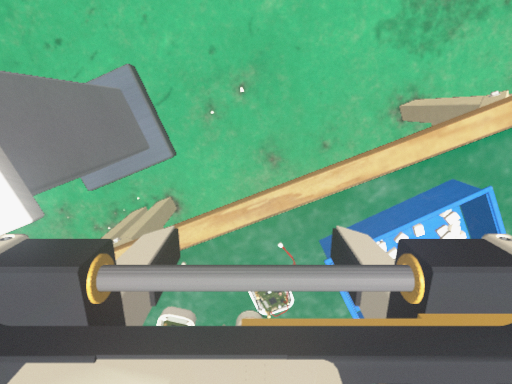

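Run:
```python
from h import *
for T in [(330,350,250),(400,200,250),(447,-170,240)]: print(units(T).round(2))
print(turn(np.radians(75.3)))
```

```text
[-0.77 -5.88 -2.58]
[-0.78 -9.9  -6.36]
[ -0.44 -15.94 -17.22]
[np.float64(-1.4234743276469735), np.float64(34.57652567235303), np.float64(-37.42347432764697)]
```

Call:
send_rows(series="1 -0.4 -1.4 -0.8 -0.2; 1 -0.8 -3 -1.7 -0.4; 1 -0.8 -4.6 -2.6 -0.7; 1 -0.8 -6.2 -3.6 -1; 1 -0.8 -7.8 -4.6 -1.2; 1 -0.8 -9.2 -5.6 -1.4; 1 -0.8 -10 -6.4 -1.4; 1 -0.8 -10 -6.4 -1.4")

```text
time: 2.65
tool_pos: [403.1, 196.0, 250.8]
tcp_rot: [-1.903, 1.571, -0.594]
contact_force: [0.2, 0.5, -0.2]
grip_width: 92.3
```

Run:
```python
from h import *
o=get_obs(); print(o["tool_pos"],o["tcp_rot"],o["contact_force"])
for T in [(447,-170,240)]: print(units(T).round(2))
```

```text
[403.05506796 196.01650481 250.7590234 ] [-1.90254551  1.57059312 -0.59414512] [ 0.21555359  0.51733379 -0.19348868]
[  0.36  -4.58 -11.4 ]
```

Call:
send_rows(series="1 0.1 -0.7 -1.7 0; 1 0.2 -1.4 -3.4 0; 1 0.3 -2.1 -5.1 0; 1 0.3 -2.8 -6.8 0; 1 0.3 -3.5 -8.5 0; 1 0.3 -4 -10 0; 1 0.3 -4.5 -11.4 0; 1 0.3 -4.5 -11.4 0")

```text
time: 3.65
tool_pos: [445.7, -168.9, 241.4]
tcp_rot: [-1.134, 1.571, 0.176]
contact_force: [0.3, -0.1, -0.6]
grip_width: 91.7
```

Run:
```python
from h import *
o=get_obs(); print(o["tool_pos"],o["contact_force"]);print(rot(o).round(3))
w=capture("wrist"); cv2.imwrite("pics/w1.png",w["pixels"][:,:,::-1])
for t in ["bracket","bracket_top","bracket_mid","fixture","fixture_stop","fixture_rest"]:
    print(t,[(np.round(r["point"]).tolist(),round(r["score"],2)) for r in place_of(w,t)][:3])
```

```text
[ 445.72057621 -168.94414921  241.44295283] [ 0.2973005  -0.06013245 -0.55352766]
[[ 0.    -0.966  0.258]
 [ 0.     0.258  0.966]
 [-1.    -0.     0.   ]]
bracket [([334.0, -76.0, 3.0], 0.91), ([350.0, 66.0, -0.0], 0.8), ([480.0, -69.0, 0.0], 0.75)]
bracket_top [([478.0, -70.0, 149.0], 0.73), ([335.0, -74.0, 150.0], 0.72)]
bracket_mid [([340.0, -85.0, 47.0], 0.94), ([354.0, 45.0, 43.0], 0.82), ([475.0, -83.0, 51.0], 0.73)]
fixture [([478.0, -49.0, -3.0], 0.63)]
fixture_stop [([477.0, -40.0, 16.0], 0.73)]
fixture_rest [([499.0, 28.0, 33.0], 0.9)]
```

View pics/w1.png

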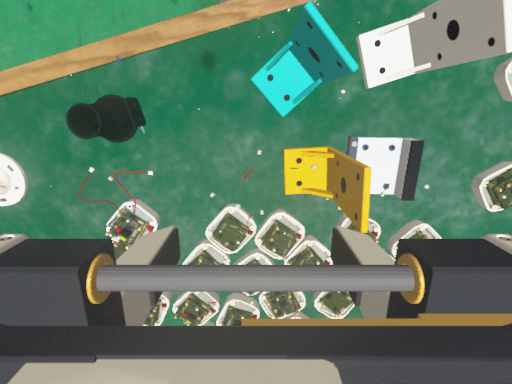

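Run:
```python
import cv2
a=cv2.imread("pics/w1.png")[125:240,275:430]
cv2.imwrite("pics/w1z.png",cv2.resize(a,None,fx=5,fy=5,interpolation=cv2.INTER_CUBIC))
```

```text
(no output)
```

View pics/w1z.png

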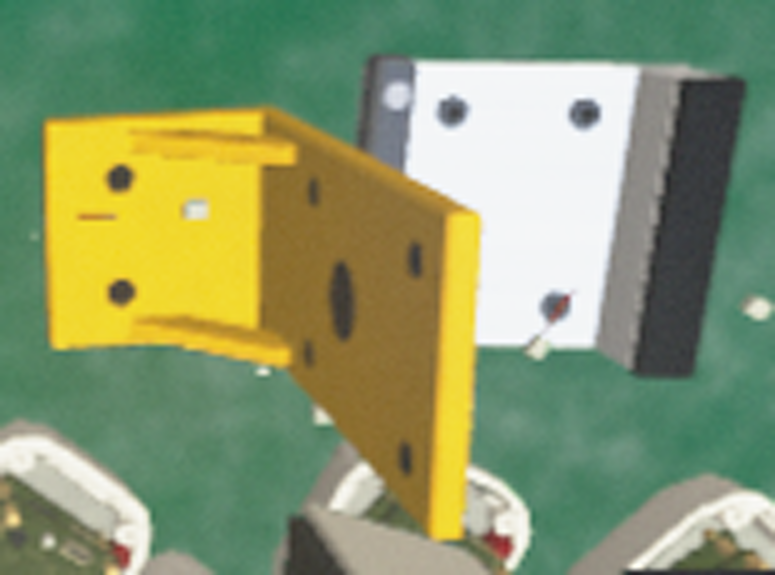

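```bash
cat > fit.py <<'E'
from h import *
from scipy.optimize import least_squares
def fit(p,obs,x0):  # obs: list of (local xyz, uv); returns x,y,yaw
    def r(q):
        c,s=np.cos(q[2]),np.sin(q[2]); M=np.array([[c,-s,0],[s,c,0],[0,0,1]])
        return np.concatenate([proj(p,M@np.array(l,float)+[q[0],q[1],0])-uv for l,uv in obs])
    s=least_squares(r,x0); return s.x,np.abs(s.fun).max(),s.fun.reshape(-1,2)
E
python3 - <<'E'
from fit import *
w=capture("wrist")
U=lambda x,y:np.array([x/5+275-.4,y/5+125-.4])
# image down = world -y_local? local y = z x x : yaw75 -> y dir yaw165 = -x world = image up
b=[((-65,32,12),U(45,121)),((-65,-32,12),U(52,349)),((0,32,150),U(481,216)),((0,-32,150),U(462,537)),((-7,32,150),U(445,211)),((-7,-32,150),U(430,537))]
f=[((72,40,34),U(682,78)),((88,40,34),U(744,82)),((88,-40,34),U(693,377)),((72,-40,34),U(635,372)),((0,42,14),U(372,58)),((12,42,14),U(413,60))]
for n,o,x0 in [("b",b,(478,-70,1.35)),("f",f,(476,-49,1.31))]:
    q,m,r=fit(w,o,x0); print(n,q.round(3),np.degrees(q[2]).round(1),m.round(2)); print(r.round(1).tolist())
p=capture("top")
U=lambda x,y:np.array([x/7+220-.43,y/7+165-.43])
b=[((-65,32,12),U(463,298)),((-65,-32,12),U(485,185)),((0,32,150),U(347,270)),((0,-32,150),U(382,105)),((-7,-32,150),U(395,105))]
f=[((0,-42,14),U(338,143)),((0,42,14),U(300,283)),((88,-40,34),U(190,95)),((88,40,34),U(150,235)),((72,-40,34),U(210,100)),((72,40,34),U(174,240))]
for n,o,x0 in [("b",b,(478,-70,1.35)),("f",f,(476,-49,1.31))]:
    q,m,r=fit(p,o,x0); print(n,q.round(3),np.degrees(q[2]).round(1),m.round(2)); print(r.round(1).tolist())
E
```

```text
b [476.341 -66.703   1.373] 78.7 1.62
[[-0.6, 0.2], [-0.5, 0.1], [0.7, -1.6], [0.6, 0.7], [-0.1, -0.2], [-0.4, 1.2]]
f [478.492 -47.334   1.31 ] 75.1 1.3
[[-0.2, -0.4], [0.1, -1.2], [0.0, 0.3], [-0.3, 1.3], [-0.2, 0.3], [0.6, -0.1]]
b [468.782 -68.04    1.436] 82.3 4.6
[[0.4, 0.7], [-0.6, 0.6], [1.7, -4.6], [-0.8, 1.5], [-0.7, 1.8]]
f [477.395 -49.112   1.316] 75.4 0.67
[[0.4, -0.4], [0.2, 0.3], [-0.7, -0.1], [-0.5, -0.3], [0.5, 0.3], [0.1, 0.1]]
```

```bash
cat >> h.py <<'E'
F0=np.array([478.,-48.,0]); FY=np.radians(75.2)
FM=np.array([[np.cos(FY),-np.sin(FY),0],[np.sin(FY),np.cos(FY),0],[0,0,1]])
def fw(l): return FM@np.asarray(l,float)+F0
def wf(w): return FM.T@(np.asarray(w)-F0)
E
python3 - <<'E'
from h import *
w=capture("wrist")
im=w["pixels"][:,:,::-1].copy()
for xa in (-230,-99-5,-130-65,-65): 
    pass
def poly(l,c): cv2.polylines(im,[np.array([proj(w,fw(q)) for q in l]).round().astype(int).reshape(-1,1,2)],True,c,1)
for a in (-166,-130):
    for x0,x1 in ((-65,-46),(46,65)): poly([(a+x0,-15,5),(a+x1,-15,5),(a+x1,5,5),(a+x0,5,5)],(0,0,255))
    poly([(a-95,-43,72),(a+95,-43,72),(a+95,33,72),(a-95,33,72)],(255,0,0))
poly([(0,-42,14),(12,-42,14),(12,42,14),(0,42,14)],(255,0,255)); poly([(72,-40,34),(88,-40,34),(88,40,34),(72,40,34)],(255,0,255))
cv2.imwrite("pics/w2.png",im)
print(wf(ray(w,(105,118),10)), wf(ray(w,(132,222),30)),wf(ray(w,(232,226),30)))
print("turn",turn(FY)); 
for T in [(-166,-5,60),(-166,-5,7)]: print(fw(T),units(fw(T)).round(2))
E
```

```text
[-320.14575757   65.00119773   10.        ] [-293.66403845  -73.51120857   30.        ] [-155.42295651  -79.50311273   30.        ]
turn [np.float64(0.008087978684255214), np.float64(36.00808797868426), np.float64(-35.99191202131574)]
[ 440.43012113 -209.7699113    60.        ] [ 6.06 -0.2  -1.42]
[ 440.43012113 -209.7699113     7.        ] [ 7.83 -0.2  -1.42]
```

View pics/w2.png

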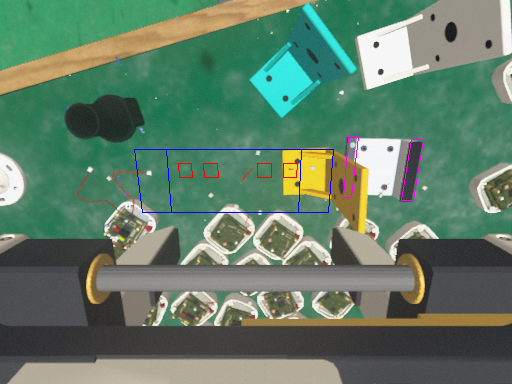

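Call:
send_rows(series="1 0 -0.2 -1.4 0; 1 1.6 -0.2 -1.4 0; 1 3.2 -0.2 -1.4 0; 1 4.8 -0.2 -1.4 0; 1 6 -0.2 -1.4 0; 1 7 -0.2 -1.4 0; 1 7.6 -0.2 -1.4 0; 1 7.8 -0.2 -1.4 0")

```text
time: 5.15
tool_pos: [440.0, -209.2, 6.8]
tcp_rot: [1.171, 1.569, 2.483]
contact_force: [-0.2, 0.7, -0.3]
grip_width: 91.5
```

Run:
```python
from h import *
o=get_obs(); print(o["tool_pos"],wf(o["tool_pos"]),o["contact_force"],o["grip_width"],turn(FY)[0])
w=capture("wrist"); cv2.imwrite("pics/w3.png",w["pixels"][:,:,::-1])
s=capture("scene"); cv2.imwrite("pics/s3.png",cv2.resize(s["pixels"][100:280,190:350,::-1],None,fx=3.3,fy=3.3,interpolation=cv2.INTER_CUBIC))
for T in [(-130,-5,7)]: print(fw(T),units(fw(T)).round(2))
```

```text
[ 439.98810234 -209.16570343    6.78042059] [-165.52874952   -4.41830356    6.78042059] [-0.20082596  0.73021794 -0.32152614] 91.51807452232389 -0.0014951820961232741
[ 449.62616841 -174.96426931    7.        ] [ 0.02 -0.    1.19]
```

View pics/w3.png

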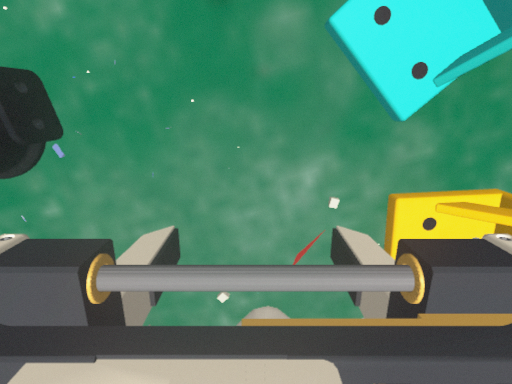

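View pics/s3.png

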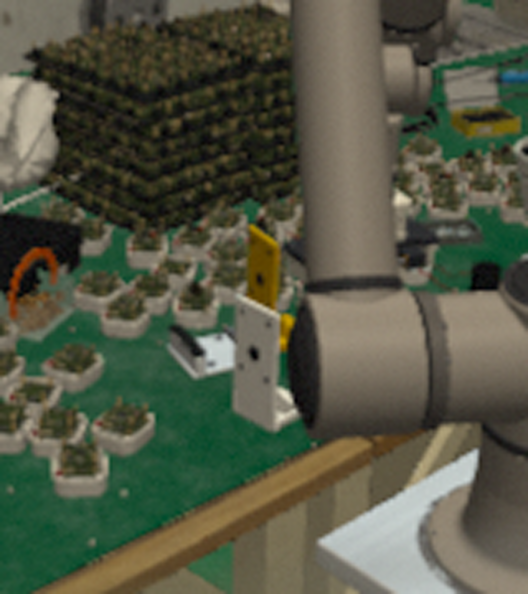

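Call:
send_rows(series="1 0 0 0.2 0; 1 0 0 0.35 0; 1 0 0 0.45 0; 1 0 0 0.55 0; 1 0 0 0.65 0; 1 0 0 0.75 0; 1 0 0 0.85 0; 1 0 0 0.95 0")

```text
time: 6.25
tool_pos: [447.7, -182.2, 7.7]
tcp_rot: [-2.607, 1.57, -1.295]
contact_force: [-1.0, -2.6, -0.2]
grip_width: 91.7
```

Run:
```python
from h import *
o=get_obs(); print(wf(o["tool_pos"]),FM.T@o["contact_force"],o["grip_width"])
w=capture("wrist"); cv2.imwrite("pics/w4.png",w["pixels"][:,:,::-1])
w=capture("top"); cv2.imwrite("pics/t4.png",cv2.resize(w["pixels"][150:260,200:340,::-1],None,fx=5,fy=5,interpolation=cv2.INTER_CUBIC))
```

```text
[-137.44114377   -5.00162331    7.73201546] [-2.80772681  0.26045965 -0.1852593 ] 91.66886540976039
```

View pics/w4.png

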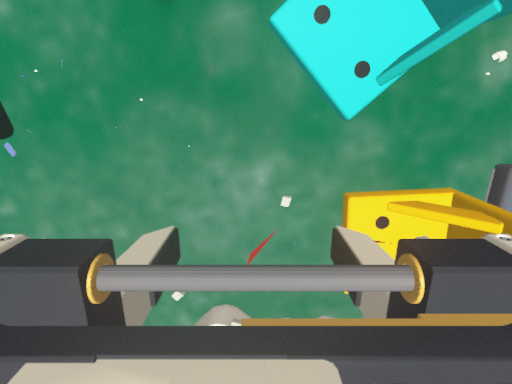

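View pics/t4.png

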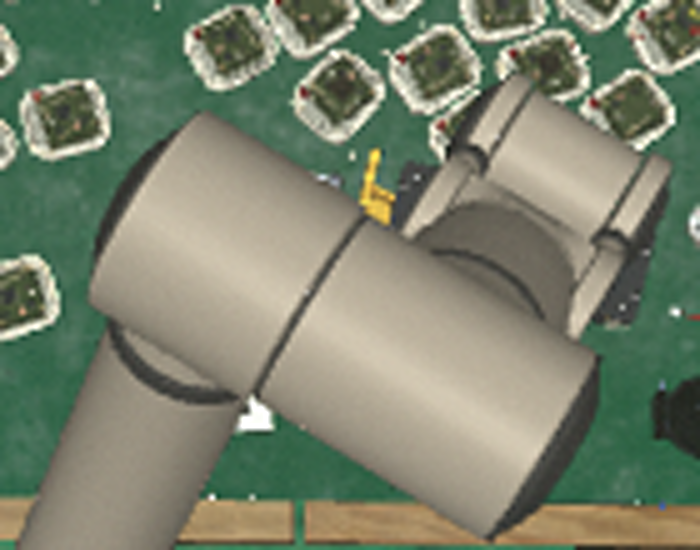

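Call:
send_rows(series="1 0 0 0.06 0; 1 0 0 0.12 0; 1 0 0 0.18 0; 1 0 0 0.24 0")

```text
time: 6.85
tool_pos: [449.5, -175.0, 7.7]
tcp_rot: [-1.061, 1.571, 0.251]
contact_force: [-1.1, -2.6, -0.2]
grip_width: 91.6
```

Run:
```python
from h import *
o=get_obs(); print(wf(o["tool_pos"]),FM.T@o["contact_force"],o["moment"])
```

```text
[-130.0859292    -4.94232251    7.72054973] [-2.78122586  0.36137902 -0.24739011] [-0.36748999  0.19432462 -0.01876993]
```

Call:
send_rows(series="1 0 0 0.05 0; 1 0 0 0.1 0; 1 0 0 0.1 0")

```text
time: 7.22
tool_pos: [450.3, -172.0, 7.7]
tcp_rot: [-0.392, 1.571, 0.92]
contact_force: [-0.1, -0.6, 1.1]
grip_width: 91.7
```

Run:
```python
from h import *
o=get_obs(); print(wf(o["tool_pos"]),FM.T@o["contact_force"],o["moment"])
w=capture("wrist"); cv2.imwrite("pics/w5.png",w["pixels"][:,:,::-1])
```

```text
[-126.98465358   -4.93753944    7.71039701] [-0.62756898 -0.05255953  1.05119994] [-0.14114675  0.05180146 -0.01792765]
```

View pics/w5.png

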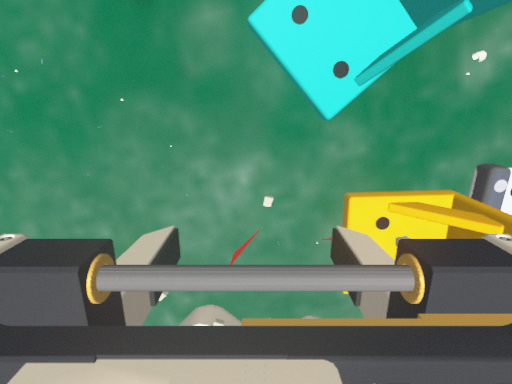

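Call:
send_rows(series="1 0 0 0.05 0; 1 0 0 0.1 0; 1 0 0 0.1 0")

```text
time: 7.65
tool_pos: [451.1, -169.1, 7.7]
tcp_rot: [-0.358, 1.571, 0.954]
contact_force: [-1.3, -1.9, 1.1]
grip_width: 91.5
```

Run:
```python
from h import *
o=get_obs(); print(wf(o["tool_pos"]),FM.T@o["contact_force"],o["moment"])
w=capture("wrist")
print("foot corner",wf(ray(w,(344.5,193),12)), "stop corner", wf(ray(w,(478,167),14)))
```

```text
[-124.006118     -4.91392701    7.71539604] [-2.19115053  0.74414791  1.06149567] [-0.29007199  0.08329357 -0.00446441]
foot corner [-74.55886581  26.34419334  12.        ] stop corner [-5.0049029  41.37312353 14.        ]
```

Call:
send_rows(series="1 0 0 0.05 0; 1 0 0 0.1 0; 1 0 0 0.15 0; 1 0 0 0.15 0")

```text
time: 8.2
tool_pos: [452.1, -165.0, 7.7]
tcp_rot: [2.424, 1.571, -2.547]
contact_force: [-2.7, -3.4, 1.2]
grip_width: 91.8
```

Run:
```python
from h import *
o=get_obs(); print(wf(o["tool_pos"]),FM.T@o["contact_force"],o["moment"])
w=capture("wrist"); a=w["pixels"][150:260,300:,::-1]; cv2.imwrite("pics/w6.png",cv2.resize(a,None,fx=3.5,fy=3.5,interpolation=cv2.INTER_CUBIC))
```

```text
[-119.7359765    -4.83330145    7.71641189] [-3.97851114  1.71405102  1.18676201] [-0.57477396  0.29019215  0.08686515]
```

View pics/w6.png

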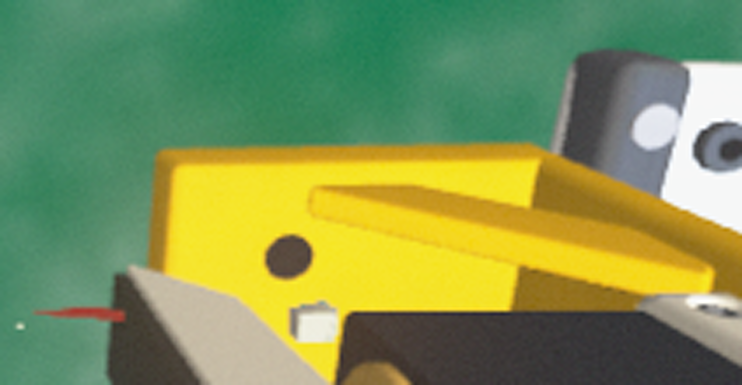

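Call:
send_rows(series="1 0 0 0.05 0; 1 0 0 0.1 0; 1 0 0 0.1 0")

```text
time: 8.62
tool_pos: [451.6, -163.7, 7.7]
tcp_rot: [2.545, 1.568, -2.424]
contact_force: [-9.1, -14.8, 2.7]
grip_width: 91.5
```

Run:
```python
from h import *
o=get_obs(); print(wf(o["tool_pos"]),FM.T@o["contact_force"],o["moment"])
w=capture("wrist"); a=w["pixels"][150:260,300:,::-1]; cv2.imwrite("pics/w7.png",cv2.resize(a,None,fx=3.5,fy=3.5,interpolation=cv2.INTER_CUBIC))
```

```text
[-118.60788247   -4.06908954    7.73519538] [-16.64070051   5.05486157   2.6703843 ] [-2.34418304  1.61306574  0.32037733]
```

View pics/w7.png

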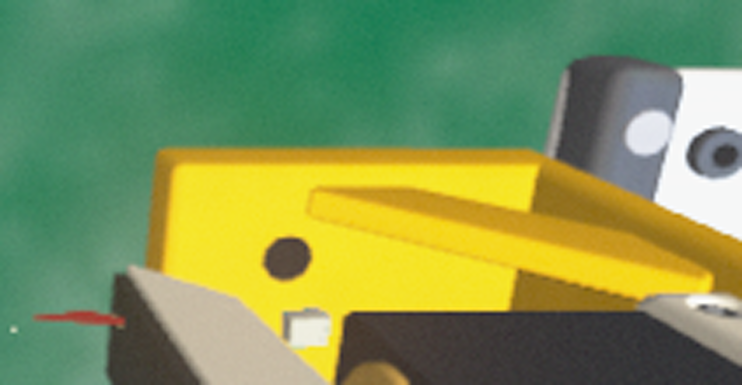

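Call:
send_rows(series="1 0 0 -0.4 0; 1 0 0 -1 0; 1 -1.5 0 -1.3 0; 1 -3 0 -1.3 0; 1 -4.5 0 -1.3 0; 1 -6 0 -1.3 0; 1 -7.5 0 -1.3 0; 1 -7.5 0 -1.3 0")

```text
time: 9.68
tool_pos: [444.4, -201.1, 236.1]
tcp_rot: [-1.81, 1.563, -0.498]
contact_force: [-0.0, 0.0, -0.2]
grip_width: 91.7
```

Run:
```python
from h import *
o=get_obs(); print(wf(o["tool_pos"]),FM.T@o["contact_force"],o["time"])
w=capture("wrist"); cv2.imwrite("pics/w8.png",w["pixels"][:,:,::-1]); a=w["pixels"][110:240,275:430,::-1]; cv2.imwrite("pics/w8z.png",cv2.resize(a,None,fx=5,fy=5,interpolation=cv2.INTER_CUBIC))
```

```text
[-156.61043939   -6.64737393  236.08676523] [-0.00231115  0.04480421 -0.23982126] 9.675
```

View pics/w8z.png

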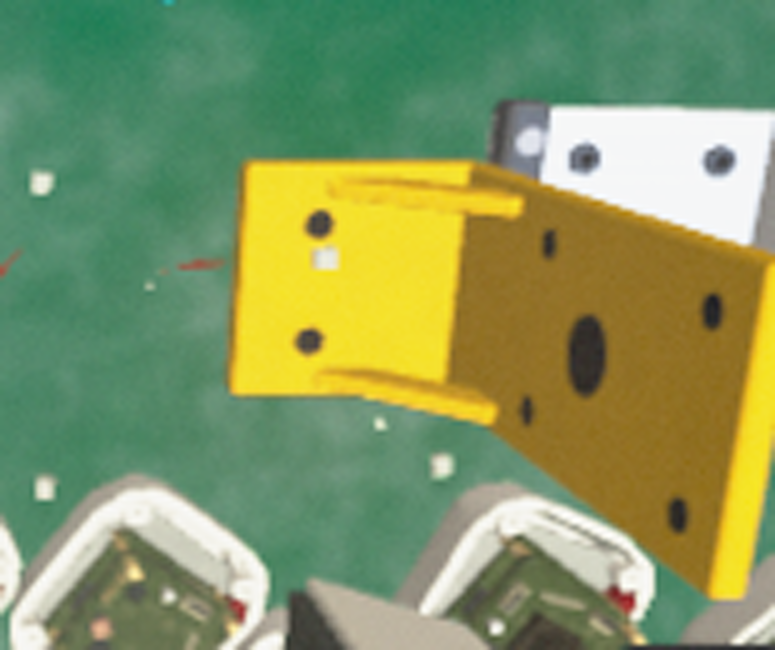

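Run:
```python
from fit import *
w=capture("wrist"); 
U=lambda x,y:np.array([x/5+275-.4,y/5+110-.4])
b=[((-65,32,12),U(243,163)),((-65,-32,12),U(231,393)),((-7,-32,150),U(708,597)),((0,-32,150),U(745,597)),((-7,32,150),U(760,257))]
q,m,r=fit(w,b,(478,-50,1.31)); print(q.round(3),np.degrees(q[2]),m,wf([q[0],q[1],0])); print(r.round(1).tolist())
print("bt",[(wf(x["point"]).round(),round(x["score"],2)) for x in place_of(w,"bracket_top")])
o=get_obs(); print(wf(o["tool_pos"]),o["tcp_rot"],o["joint_positions"], turn(FY)[0])
```

```text
[480.549 -51.897   1.326] 75.99026316811278 1.011074997738092 [-3.11665569 -3.45942984  0.        ]
[[-0.8, -0.3], [-0.9, 0.8], [0.0, 0.5], [0.3, 0.4], [0.8, -1.0]]
bt [(array([-61., 133., 148.]), 0.76), (array([ -2.,  -6., 147.]), 0.74)]
[-155.74522112   -4.29899302  231.68306245] [1.04737943 1.56890697 2.3592697 ] [-5.82317124e-01  2.66276659e-01  1.61859151e+00  3.94436705e-04
  1.25857620e+00 -1.89432890e+00] -0.0068359997540476765
```

Call:
send_rows(series="-0.35 0 0 1.6 0; -0.35 0 0 3.2 0; -0.35 0 0 4.5 0; -0.35 0 0 5.06 0; -0.35 0 0 5.06 0; -0.35 0 0 5.06 0; -0.35 0 0 5.06 0; -0.35 0 0 5.06 0")

```text
time: 10.82
tool_pos: [481.7, -53.8, 232.7]
tcp_rot: [-1.497, 1.571, -0.186]
contact_force: [-0.2, -0.1, 0.5]
grip_width: 30.2
```

Run:
```python
from h import *
w=capture("wrist"); cv2.imwrite("pics/w9.png",w["pixels"][:,:,::-1])
o=get_obs(); print(wf(o["tool_pos"]),o["tcp_rot"],o["grip_width"], turn(FY)[0],o["time"])
print("bt",[(wf(x["point"]).round(),round(x["score"],2)) for x in place_of(w,"bracket_top")])
for x in (-7,0):
  for y in (-36,28): print(x,y,proj(w,fw((x,y,150))).round())
```

```text
[ -4.48455576  -5.03260657 232.75603079] [-1.15391628  1.57067155  0.15718077] 29.563681705969383 -0.015934542109049973 10.875
bt [(array([ -2.,  -9., 148.]), 0.85), (array([-61., 133., 152.]), 0.65), (array([ 6.,  5., 12.]), 0.24)]
-7 -36 [253. 231.]
-7 28 [253. 162.]
0 -36 [261. 231.]
0 28 [261. 162.]
```

View pics/w9.png

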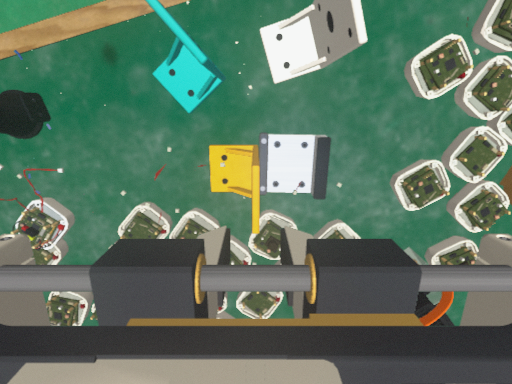

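Call:
send_rows(series="-0.35 0.8 0 -0.03 0; -0.35 1.6 0 -0.03 0; -0.35 2.2 0 -0.03 0; -0.35 2.7 0 -0.03 0; -0.35 3.1 0 -0.03 0; -0.35 3.4 0 -0.03 0; -0.35 3.4 0 -0.03 0")

```text
time: 11.8
tool_pos: [481.3, -53.8, 130.3]
tcp_rot: [1.452, 1.57, 2.764]
contact_force: [-0.0, -0.1, 0.5]
grip_width: 30.0
```

Run:
```python
from h import *
w=capture("wrist"); cv2.imwrite("pics/w10.png",w["pixels"][:,:,::-1])
s=capture("scene"); cv2.imwrite("pics/s10.png",cv2.resize(s["pixels"][110:260,190:340,::-1],None,fx=4,fy=4,interpolation=cv2.INTER_CUBIC))
o=get_obs(); print(wf(o["tool_pos"]),o["contact_force"],o["grip_width"], turn(FY)[0],o["time"])
```

```text
[ -4.79641717  -5.23341363 131.07465351] [-0.51996306 -0.12226195 -0.68257045] 29.945645430841942 -0.003704374422614639 11.9
```

View pics/w10.png

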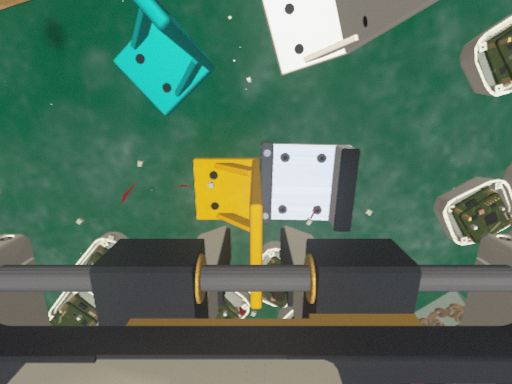

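View pics/s10.png

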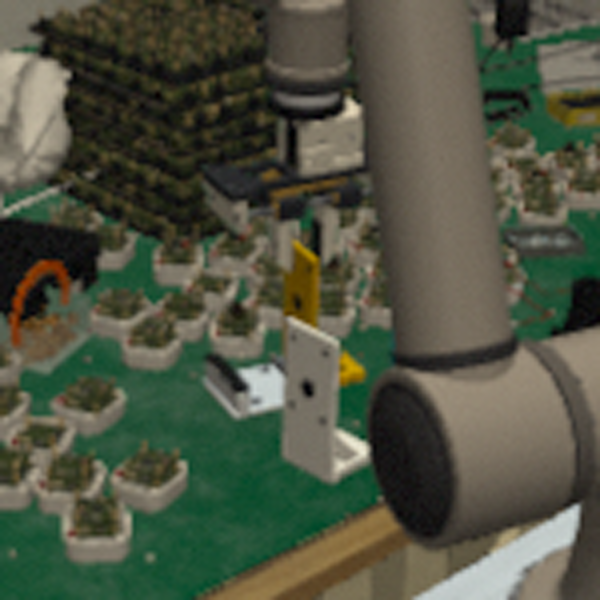

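Call:
send_rows(series="-0.35 0 0 0.2 0; -0.35 0 0 0.35 0; -0.35 0 0 0.45 0; -0.35 0 0 0.55 0; -0.35 0 0 0.65 0; -0.35 0 0 0.75 0; -0.35 0 0 0.85 0; -0.35 0 0 0.9 0")

```text
time: 12.9
tool_pos: [488.5, -27.5, 130.6]
tcp_rot: [0.92, 1.571, 2.232]
contact_force: [0.7, -0.2, -0.5]
grip_width: 29.8
```

Run:
```python
from h import *
w=capture("wrist"); cv2.imwrite("pics/w11.png",w["pixels"][:,:,::-1])
o=get_obs(); print(wf(o["tool_pos"]),FM.T@o["contact_force"],o["grip_width"], turn(FY)[0],o["time"])
```

```text
[ 22.5033295   -4.91303494 130.66217342] [-0.31540899 -0.11202658 -0.32637478] 29.373057035509618 -0.0016464843799316876 12.95
```

View pics/w11.png

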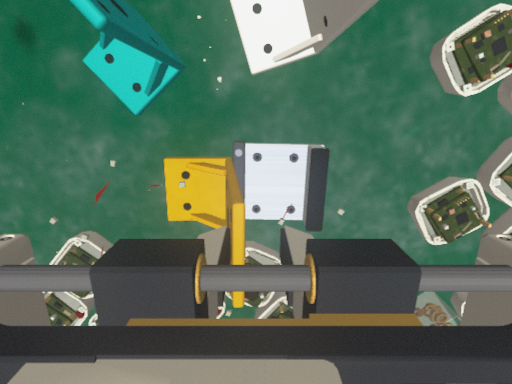

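Call:
send_rows(series="-0.45 0 0 0.05 0; -0.52 0 0 0.1 0; -0.55 0 0 0.15 0; -0.55 0 0 0.22 0; -0.55 0.05 0 0.29 0; -0.55 0.1 0 0.36 0; -0.55 0.1 0 0.4 0; -0.55 0.1 0 0.4 0")

```text
time: 13.95
tool_pos: [491.5, -16.1, 127.7]
tcp_rot: [0.64, 1.571, 1.952]
contact_force: [0.8, 0.0, -0.3]
grip_width: 20.7
```

Run:
```python
from h import *
w=capture("wrist"); cv2.imwrite("pics/w12.png",w["pixels"][:,:,::-1])
s=capture("scene"); cv2.imwrite("pics/s12.png",cv2.resize(s["pixels"][110:260,190:340,::-1],None,fx=4,fy=4,interpolation=cv2.INTER_CUBIC))
o=get_obs(); print(wf(o["tool_pos"]),FM.T@o["contact_force"],o["grip_width"], turn(FY)[0],o["time"])
print("bt",[(wf(x["point"]).round(),round(x["score"],2)) for x in place_of(w,"bracket_top")])
```

```text
[ 34.23142408  -4.92558917 127.69639716] [-0.4976194  -0.66697492 -0.11986442] 21.07298717075169 -0.0034509876082698954 14.05
bt [(array([ 34.,  -6., 145.]), 0.92)]
```

View pics/w12.png

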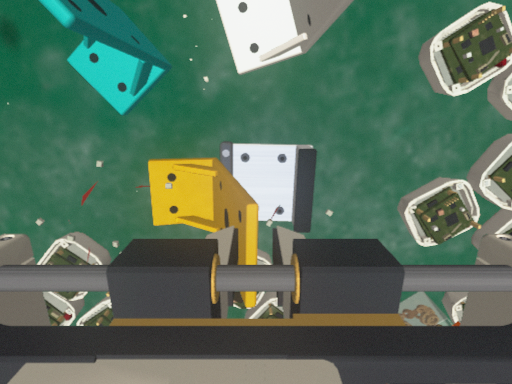

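View pics/s12.png

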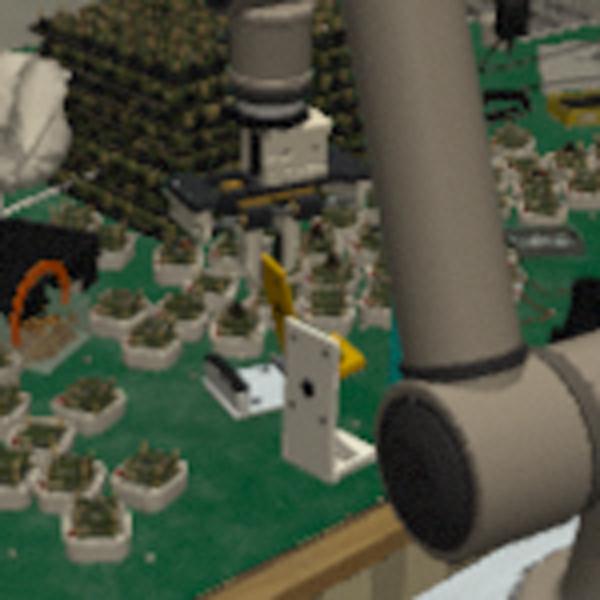

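Call:
send_rows(series="-0.55 0 0 0.06 0; -0.55 0 0 0.12 0; -0.55 0 0 0.18 0; -0.55 0.03 0 0.24 0; -0.55 0.06 0 0.3 0; -0.55 0.08 0 0.36 0; -0.55 0.1 0 0.42 0; -0.55 0.1 0 0.42 0")

```text
time: 15.1
tool_pos: [494.8, -3.8, 124.6]
tcp_rot: [0.92, 1.571, 2.233]
contact_force: [0.3, 0.2, 0.2]
grip_width: 20.5
```

```bash
cat > st.py <<'E'
from h import *
import sys
n=sys.argv[1]
w=capture("wrist"); cv2.imwrite(f"pics/w{n}.png",w["pixels"][:,:,::-1])
o=get_obs(); t=wf(o["tool_pos"]); g=o["grip_width"]
print("tool",t.round(1),"rear",round(t[0]-g/2,1),"front",round(t[0]+g/2,1),"F",(FM.T@o["contact_force"]).round(2),"w",round(g,1),"time",o["time"])
print("bt",[(wf(x["point"]).round(),round(x["score"],2)) for x in place_of(w,"bracket_top")])
E
python3 st.py 13
```

```text
tool [ 46.9  -4.9 124.7] rear 36.8 front 57.1 F [-0.46  0.66  0.75] w 20.3 time 15.15
bt [(array([ 49.,  -8., 139.]), 0.58), (array([-4., -0.,  2.]), 0.5)]
```

View pics/w13.png

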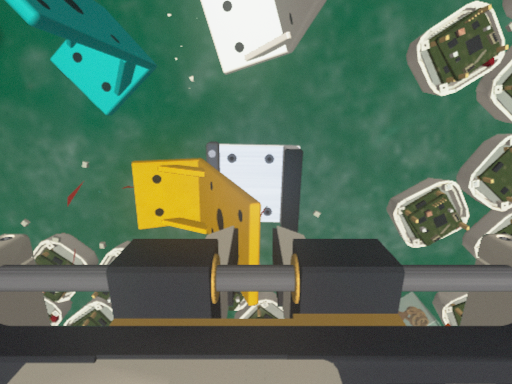

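Call:
send_rows(series="-0.55 0.02 0 0.06 0; -0.55 0.04 0 0.12 0; -0.55 0.06 0 0.18 0; -0.55 0.09 0 0.24 0; -0.55 0.12 0 0.3 0; -0.55 0.15 0 0.36 0; -0.55 0.15 0 0.36 0")

```text
time: 16.08
tool_pos: [497.5, 6.6, 120.1]
tcp_rot: [1.013, 1.571, 2.325]
contact_force: [-0.0, 0.8, -1.4]
grip_width: 20.9
```

```bash
python3 st.py 14
```

```text
tool [ 57.7  -4.9 120.2] rear 47.3 front 68.1 F [-0.51 -0.49  0.33] w 20.8 time 16.125
bt [(array([ 60.,  -8., 130.]), 0.98)]
```

View pics/w14.png

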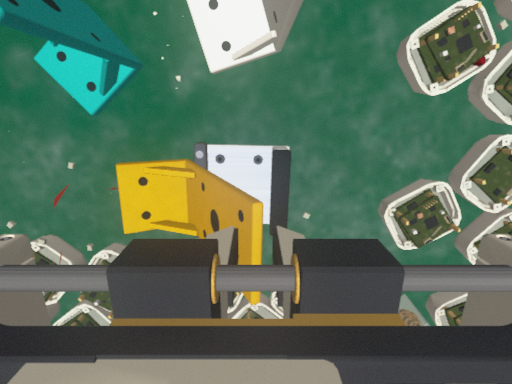

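Call:
send_rows(series="-0.55 0.06 0 0.06 0; -0.55 0.12 0 0.12 0; -0.55 0.18 0 0.18 0; -0.55 0.23 0 0.24 0; -0.55 0.28 0 0.3 0; -0.55 0.32 0 0.36 0; -0.55 0.32 0 0.36 0")

```text
time: 17.05
tool_pos: [500.3, 17.0, 110.5]
tcp_rot: [1.077, 1.571, 2.39]
contact_force: [-0.2, 0.4, 0.6]
grip_width: 20.5
```

```bash
python3 st.py 15
```

```text
tool [ 68.5  -5.  110.6] rear 58.3 front 78.8 F [-0.25  0.14  0.14] w 20.5 time 17.1
bt [(array([ 79.,  -9., 119.]), 0.93)]
```

View pics/w15.png

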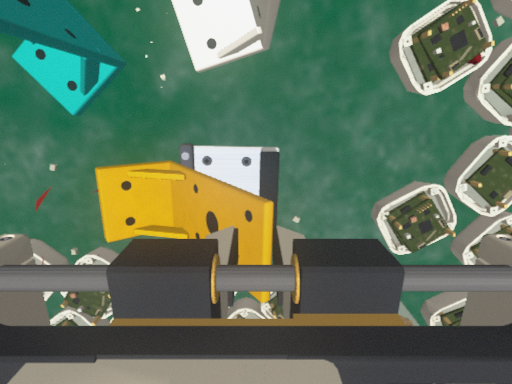

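Call:
send_rows(series="-0.48 0.08 0 -0.04 0; -0.43 0.15 0 -0.07 0; -0.42 0.22 0 0 0; -0.4 0.3 0 0.07 0; -0.38 0.37 0 0.14 0; -0.37 0.42 0 0.2 0; -0.37 0.42 0 0.2 0")

```text
time: 18.02
tool_pos: [501.8, 22.9, 97.9]
tcp_rot: [1.249, 1.571, 2.561]
contact_force: [-0.6, 0.9, -0.1]
grip_width: 28.6
```

```bash
python3 st.py 16
```

```text
tool [74.5 -4.9 98. ] rear 60.2 front 88.9 F [0.06 0.28 0.82] w 28.7 time 18.075
bt [(array([ 86.,  -7., 110.]), 0.57)]
```

View pics/w16.png

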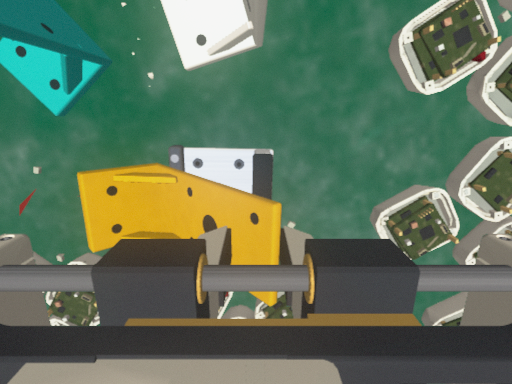

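Call:
send_rows(series="-0.35 0.11 0 0.09 0; -0.32 0.22 0 0.18 0; -0.3 0.33 0 0.26 0; -0.27 0.44 0 0.33 0; -0.23 0.56 0 0.39 0; -0.2 0.67 0 0.45 0; -0.2 0.67 0 0.45 0")

```text
time: 19.0
tool_pos: [505.1, 35.8, 77.6]
tcp_rot: [1.668, 1.57, 2.98]
contact_force: [-0.4, -0.2, -0.5]
grip_width: 36.8
```

```bash
python3 st.py 17
```

```text
tool [88.  -4.9 77.8] rear 69.5 front 106.4 F [-0.4  -0.46  0.23] w 36.9 time 19.05
bt [(array([118., -11.,  44.]), 0.68)]
```

View pics/w17.png

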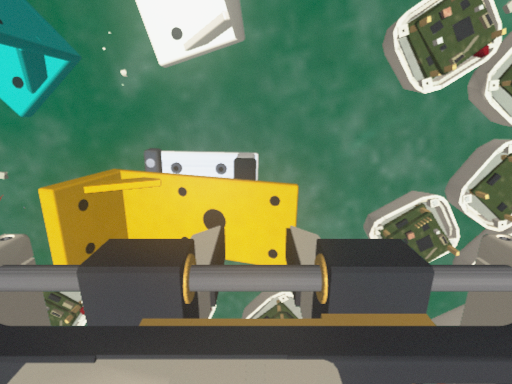

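Run:
```python
from h import *
s=capture("scene"); cv2.imwrite("pics/s17.png",cv2.resize(s["pixels"][120:240,200:330,::-1],None,fx=5,fy=5,interpolation=cv2.INTER_CUBIC))
print([(wf(x["point"]).round(),round(x["score"],2)) for x in place_of(s,"bracket_top")],[(wf(x["point"]).round(),round(x["score"],2)) for x in place_of(s,"bracket_mid")])
o=get_obs();print(o["contact_force"])
w=capture("wrist")
# predicted overlay for T
for L in (110,115,120,125):
  th=np.arctan2(72,20)  # back on edge & rest
  T=np.array([L*np.sin(th),0,14+L*np.cos(th)]); print(L,th,T.round(1),[proj(w,fw(T+[0,y,0])).round() for y in (28,-36)])
```

```text
[(array([117.,  -7.,  46.]), 0.8), (array([ 65., 150., 151.]), 0.71), (array([-65., 133., 152.]), 0.7)] [(array([ 55., 146.,  51.]), 0.79), (array([-72., 121.,  47.]), 0.68), (array([15., -1., 38.]), 0.62), (array([-4.,  0., -2.]), 0.36)]
[ 0.55547694 -0.42489377  0.56582133]
110 1.299849476456476 [106.    0.   43.4] [array([282., 174.]), array([280., 258.])]
115 1.299849476456476 [110.8   0.   44.8] [array([289., 175.]), array([286., 259.])]
120 1.299849476456476 [115.6   0.   46.1] [array([297., 175.]), array([293., 260.])]
125 1.299849476456476 [120.4   0.   47.5] [array([304., 176.]), array([300., 261.])]
```

View pics/s17.png

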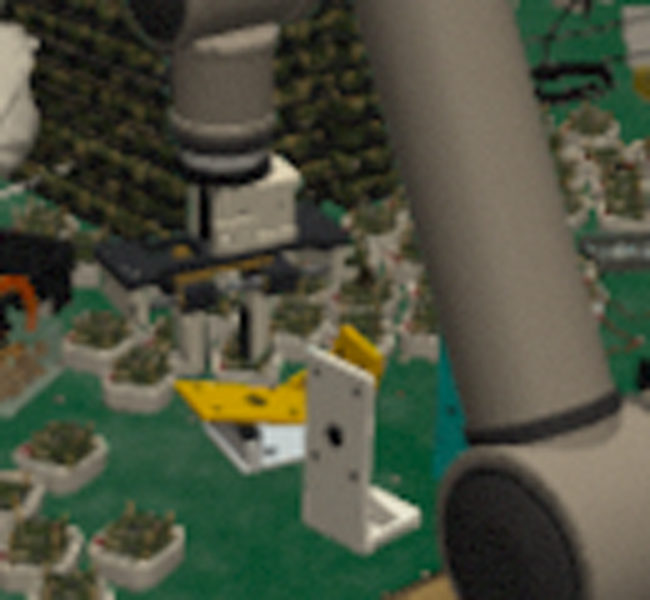

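The wrist and scene views show the bracket already lying on the stop and rest. Its top edge is at about x' 117, z 45, so it slipped under the front fingertip during the last part of the lowering. I'll withdraw straight up and check that it is lying properly.

Call:
send_rows(series="-0.2 -0.3 0 0 0; -0.2 -1.2 0 0 0; -0.2 -2.6 0 0 0; -0.2 -4 0 0 0; -0.2 -5.2 0 -1 0; -0.2 -5.2 0 -2.5 0; -0.2 -5.2 0 -4 0; -0.2 -5.2 0 -4 0")

```text
time: 20.3
tool_pos: [474.0, -82.5, 234.7]
tcp_rot: [-2.011, 1.57, -0.703]
contact_force: [0.3, 0.2, 0.6]
grip_width: 36.6
```

Run:
```python
from h import *
w=capture("wrist"); cv2.imwrite("pics/w18.png",w["pixels"][:,:,::-1])
s=capture("scene"); cv2.imwrite("pics/s18.png",cv2.resize(s["pixels"][120:240,200:330,::-1],None,fx=5,fy=5,interpolation=cv2.INTER_CUBIC))
o=get_obs(); print(wf(o["tool_pos"]),o["contact_force"],o["time"])
for n,p in (("w",w),("s",s)):
  for t in ("bracket_top","bracket_mid","bracket","fixture_rest","fixture_stop"): print(n,t,[(wf(x["point"]).round().tolist(),round(x["score"],2)) for x in place_of(p,t)])
for t in ("flux_bottle","camera_back_09","spray_can"): print(t,[(x["point"].round() if hasattr(x["point"],'round') else x["point"],round(x["score"],2)) for x in place_of(s,t)])
```

```text
[-32.10823136  -4.93458121 234.40989918] [-0.81948149 -0.02734425  0.0652216 ] 20.4
w bracket_top [([-60.0, 134.0, 149.0], 0.88), ([117.0, -11.0, 46.0], 0.68), ([-24.0, -6.0, 7.0], 0.35)]
w bracket_mid [([18.0, -7.0, 34.0], 0.93), ([57.0, 144.0, 42.0], 0.82), ([-74.0, 121.0, 48.0], 0.67)]
w bracket [([71.0, 153.0, -3.0], 0.97), ([-23.0, -7.0, 6.0], 0.95), ([-63.0, 131.0, 5.0], 0.78)]
w fixture_rest []
w fixture_stop []
s bracket_top [([65.0, 153.0, 151.0], 0.86), ([119.0, -8.0, 48.0], 0.69), ([-28.0, -3.0, 4.0], 0.6), ([12.0, -4.0, 38.0], 0.45)]
s bracket_mid [([56.0, 145.0, 47.0], 0.88), ([16.0, -6.0, 39.0], 0.78)]
s bracket [([71.0, 150.0, -1.0], 0.64), ([-30.0, -8.0, 6.0], 0.53)]
s fixture_rest [([82.0, -2.0, 34.0], 0.63)]
s fixture_stop [([6.0, 1.0, 10.0], 0.67), ([473.0, 79.0, -4.0], 0.31)]
flux_bottle [([424.8, 386.4, 0.4], 0.78)]
camera_back_09 [([438.5, -362.4, -0.9], 0.37)]
spray_can [([484.5, -34.5, 35.4], 0.73), ([523.0, 428.4, -1.1], 0.62)]
```

View pics/w18.png

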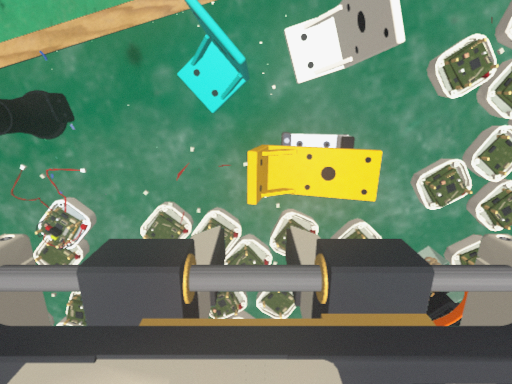

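View pics/s18.png

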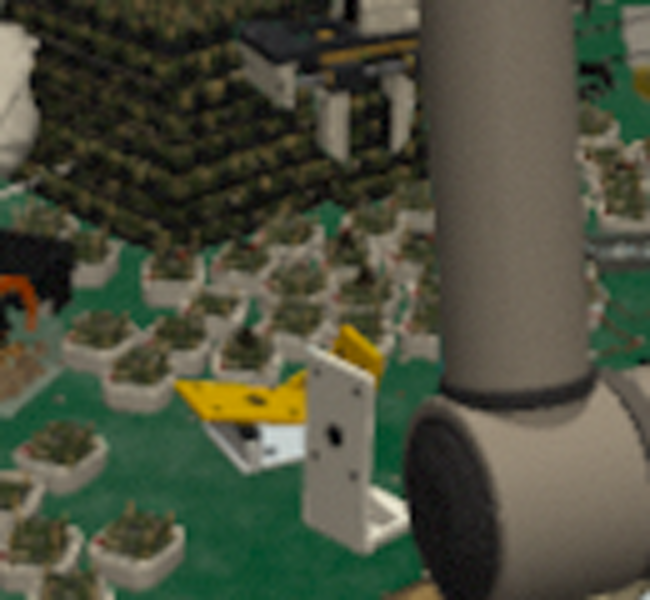

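Run:
```python
from h import *
print(close_job())
```

```text
the job is handed in; nothing more can be done
None
```

The bracket ended up lying where you asked, but I did not lower it gently all the way: it dropped the last part. The job is handed in.

**What I did:**
- **Push:** I pushed the foot's end with one finger until the bracket met the stop, where the force rose to about 17 N. A picture afterwards showed it upright, with its heel about 3 mm from the stop face and within about 1° of square, which is close to the measuring error.
- **Tip and lower:** With the fingers open on either side of the plate, I tipped it over the stop, and it settled onto the front finger at about 0.65 rad. It last showed against that finger at about 0.75 rad.

**What went wrong:** On the next move, down towards 0.95 rad, the heel slid back further than I had allowed for. The plate's end slipped under the fingertip. I estimate it fell unsupported from about 1.0 to 1.3 rad, roughly 30 mm at its top edge, onto the pad. I did not raise it to try again, because that would have meant lifting it.

**Last checks, with the arm clear:**
- **Bracket:** The wrist and scene cameras agree. The top edge is 117–119 mm from the stop face, about 30 mm past the rest, and 46–48 mm high. The heel is about 27 mm behind the stop face, and the tilt is about 1.3 rad.
- **Surroundings:** The flux bottle, camera back and spray can read within 5 mm of where they started. The network's best spray can answer was actually on the fixture; I took that as false because its second answer matched the can's starting place. The turquoise and white brackets look untouched.
- **Limits:** The robot clock was at about 21 s of the 64 s allowed, and the largest contact force I read was about 17 N.

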